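# Stand the electrode bar in the derusting cell and hold a spring clamp open round its top

### The job

Make the derusting cell ready for its lead: take the steel bar that leans on the grey tank, stand it upright on its lower end, right down in the empty slot of the holder inside the tank, and let go of it. Then pick up the spring clamp by its black handles, squeeze it wide open and, holding it level, bring its jaws well round the top of that bar, one jaw off either flat face and the bar's end just poking up between them, without knocking or biting the bar, and finish while holding it there, gaping and touching neither bar nor tank, so that I can slip the lead's tag in beside the bar. Leave the other things on the bench where they are.

Things in the scene. Friction and masses are not known exactly. Their poses are not given: they have to be found in the camera images.
- tank: grey plastic open tank, fixed, 110 (x) x 130 (y) x 70 mm high, walls 4 mm. Origin: centre of its underside; z up; the bar leans on its -x wall, which looks to the robot's right. Inside, along x, stand two white holders, 30 x 52 x 65 mm: the near one (x = -18 mm) is empty, the far one (x = +32 mm) carries a fixed bar whose top is 170 mm above the bench
- slot (a point): centre of the mouth of the empty slot, on top of the near holder, 65 mm above the bench. Axes as the tank's. The slot goes straight down, 45 mm deep; its mouth of 18 (x) x 37 mm (y) narrows within the first 8 mm to the slot proper, 8.7 x 27.7 mm
- bar_center (a point): centre of the loose flat steel bar, 6 (its x) x 25 (its y) x 150 mm (its z, lower to upper end), 0.17 kg. At first its foot is on the bench beside the tank and its +x face leans on the rim of the tank's -x wall, z about 60 degrees from upright, 12 mm past the rim. Tipped up, its axes go with the tank's; seated in the slot, this point is 30 mm above the slot's mouth
- bar_top (a point): centre of the upper end of that bar, 75 mm from its centre, axes as the bar's; 170 mm above the bench when the bar is seated. The slot is loose: the bar may stand up to 0.06 rad off upright
- clamp_grip (a point): grip point of a steel spring clamp lying on its side, 105 mm long, 16 mm thick, 0.11 kg: midway between its black handles, 8 mm up. x: handles to jaws, z up. Pivot 36 mm ahead (+x), jaw tips 85 mm ahead. Handles from 20 mm behind this point to 18 mm ahead; over their outer sides here 38 mm shut; squeezed wide open they lie parallel, about 16 mm over all, the jaws gaping evenly to both sides
- jaw_a_tip (a point): middle of the front end of the gripping face of the +y jaw, rigid with the +y handle; axes of that half of the clamp (x along it to the tip, z up while it lies on its side); its face looks to -y
- jaw_b_tip (a point): the same on the -y jaw and its half of the clamp; its face looks to +y
- clamp_arm (a joint): angle of the clamp, rad: 0 shut, jaws touching; 0.6 wide open at its stop, about 27 mm between the tips. Squeezing the handles at the grip point opens it, from 5 N at first to 12 N at the stop
- spanner_10: combination spanner 22x124x6 mm, bystander
- pliers: combination pliers 50x173x11 mm, bystander
- neon_tester: small screwdriver-like tester 18x91x18 mm, bystander
- bit_jar: round holder full of bits, 47x47x86 mm, bystander
Things that resemble listed ones, but are neither listed nor needed, are in the scene too. Of the things that look like the part that bears clamp_grip, take the one that is farthest to the robot's right at the start.

How it is judged (in metres and radians):
On the way, in this order (a step that is already met when the one before it is completed fails the run):
1. the bar stands upright, right down in the empty slot, and the fingers have let go of it (horizontal distance between bar_center and slot below 0.008 m and height (world z) of bar_center below 0.099 m and angle between bar_center's own z axis and vertical below 0.08 rad and contact force between the fingers and bar below 0.2 N and linear speed of bar below 0.05 m/s), for 0.2 s.
2. the clamp is off the bench, held squeezed wide open (value of joint clamp_arm above 0.4 rad and height (world z) of clamp_grip above 0.04 m and contact force between the fingers and clamp above 3 N), for 0.2 s.
At the end, for the whole second after the job is handed in: bar upright in the slot (within 8 mm, 0.08 rad, seated), not touched; clamp held still and level (0.3 rad) by the fingers, open over 0.4 rad, a jaw on each side of the bar (4 mm or more from its middle), bar 0-32 mm inside the tips, its top -4 to 45 mm above jaw middle, clamp touching no bar or tank (horizontal distance between bar_center and slot below 0.008 m and height (world z) of bar_center below 0.099 m and angle between bar_center's own z axis and vertical below 0.08 rad and contact force between the fingers and bar below 0.2 N and value of joint clamp_arm above 0.4 rad and contact force between the fingers and clamp above 3 N and y of bar_top in the frame of jaw_a_tip below -0.004 m and y of bar_top in the frame of jaw_b_tip above 0.004 m and x of bar_top in the frame of jaw_a_tip between -0.032 and 0 m and x of bar_top in the frame of jaw_b_tip between -0.032 and 0 m and z of bar_top in the frame of jaw_a_tip between -0.004 and 0.045 m and angle between clamp_grip's own z axis and vertical below 0.3 rad and contact force between clamp and bar below 0.3 N and contact force between clamp and tank below 0.3 N and linear speed of clamp below 0.03 m/s); the arm keeps its last pose, push and grip.
It fails at once if the clamp bites or knocks the bar (over 4 N) (contact force between clamp and bar above 4 N).
It fails at once if a bystander is pushed more than 30 mm away (distance of any of spanner_10, pliers, neon_tester, bit_jar from where it was at the start of the episode above 0.03 m).
It also fails if it takes over 58 s, if anything falls off the work surface, if the arm or the gripper's body presses on something with over 40 N, if the wrist force passes 120 N, or if a joint passes its speed limit or range.

### The arm

A 7-joint arm with a two-finger parallel gripper is mounted at the origin on the work surface; the furniture and walls round the work are solid. World frame = base frame: x ahead of the robot, y to its left, z up, the work surface at z = 0. Lengths are in mm, angles in degrees, forces in N, time in s.
With the tool pointing down it reaches from about 425 to 875 mm from the base axis. Payload 4.7 kg.
Tool frame: the origin (TCP) lies where the fingers leave the gripper's body, on its centre line; the fingertips stand 73 mm ahead of it and the grasp point (between the pads) lies 54 mm ahead of it; z points along the fingers, y is the line along which they close (so a half turn about z gives the same grasp; the last joint's range is limited). The gripper opens to 85 mm and grips with 20 to 120 N. Pads are 22 mm wide; open, the fingers measure 114 mm over their backs; the gripper's body (76 mm by 85 mm) begins 54 mm behind the grasp point. The pads swing forward as they close: fully open they stand 13 mm farther back than shut.
Start: joints at [70.48, 18.392, -4.016, 83.108, 1.295, 78.541, -3.26], TCP at [225.794, -609.536, 303.949] pointing down, gripper open.
Joint ranges: [-163.93, 163.93], [-17.29, 119.83], [-79.2, 71.16], [3.27, 140.29], [-89.18, 269.18], [5.43, 117.66], [-154.24, 154.24]. Speed limits (degrees/s): [147.25, 147.25, 180, 180, 180, 180, 180].

### API

Orientations are given as a 3x3 rotation matrix whose columns are the frame's x, y, z axes.
In Python, from cell import get_obs, grab_frame, close_job gives the robot as it stands.
- The arm moves only by the tool drive_tool, never from a script. Its argument "plan" is text: rows parted by semicolons, each of 7 numbers parted by spaces: the shift along the tool's x, y, z scaled (see below), then the turn, a rotation vector about the tool's x, y, z scaled (see below), then the closure, from 0 (fully open) to 1 (shut). A call has 1 to 10 rows; each row shifts and turns the commanded pose from where the row before left it, along the tool's axes as they then stand; what a row does not reach is not made up. The controller multiplies each number of a shift by 0.06 m and each number of a turn by 10 degrees. A row lasts 1/8 s, in which the tool goes at most 62.5 mm and 10.7 degrees, less where a joint would pass 70% of its speed; a pose out of reach is approached as far as the arm can. A call with a number of a shift or a turn outside -1 to 1 is refused whole. A call with a gripper value outside its range is refused whole. The fingers move at their own pace and stop on an object; the grip force is fixed at half the most. Time passes only in rows, so rows that do not move let the fingers close. It gives the time, the measured TCP pose, the force, the opening and the grip force at its end, in the units of the state.
- get_obs(): the state, without advancing time (a new reading comes with each control period).
- grab_frame(name): name is "side" or "top"; returns a dict with "img" (420x560x3 uint8, red, green, blue), "fx", "fy", "cx", "cy" (pixels), "R" (3x3) and "t" (3): a world point X has camera coordinates R X + t. Camera axes: x right, y down, z forward; pixel columns grow to the right and rows downward; lengths in mm; the calibration is good to about 2 mm. A picture is of the moment at which its call begins. There is no depth.
- close_job(): hands the job in; it is judged then, once.
The state is a dict: "time": time; "joint_positions": joint angles; "qd": joint speeds; "joint_torque": joint torques, N m; "ee_pos": TCP position; "orientation": TCP orientation; "wrist_force": force on the tool from outside, world axes, zero at the start; "wrist_torque": the same for the moment, N m; "finger_gap": opening from 0.0 (shut) to 1.0 (fully open); "gripper_force": force on a finger pad.
Only numpy, scipy, OpenCV 4.12 (cv2) and the standard library are available. Lean on these libraries where they do the work, as an engineer would, in place of code of your own. Each camera call takes 0.05 s, during which the arm holds its last target. There are 200 camera calls.

## Working session

There is one attempt and no reset: what is moved stays moved. The work goes in short steps, Python scripts to look and compute and a tool call to move; the robot and the scene stay as the last step left them, time stands still between calls to the robot, and variables do not carry over. Pictures are saved under pics/ and viewed, at most 10 in all, crops included, and the job is handed in when it is done.

Besides the shell and the picture viewer there is one more tool, called after "Call:" by a JSON object that holds its "method" and its "body", one argument or row to a line. drive_tool: Moves the arm, as the interface text tells. Shifts and turns lie within -1 to 1; 1 stands for 0.06 m of shift or 10 degrees of turn. Its arguments: {"type":"object","properties":{"plan":{"type":"string"}},"required":["plan"]}

```bash
mkdir -p pics; ls
python3 - <<'E'
from cell import get_obs, grab_frame
import cv2,numpy as np
o=get_obs();print({k:np.round(v,3).tolist() for k,v in o.items()})
for n in("top","side"):
    f=grab_frame(n);cv2.imwrite(f"pics/{n}0.png",cv2.resize(f["img"][:,:,::-1],(800,600),interpolation=cv2.INTER_CUBIC))
    print(n,f["fx"],f["fy"],f["cx"],f["cy"],np.round(f["R"],4).tolist(),np.round(f["t"],1).tolist(), (-np.array(f["R"]).T@f["t"]).round())
E
```

```text
pics
{'time': 0.0, 'joint_positions': [70.479, 18.44, -4.016, 83.176, 1.294, 78.541, -3.26], 'qd': [0.07, -0.07, 0.114, 0.054, -0.058, -0.06, 0.102], 'joint_torque': [0.0, -49.358, -0.383, -31.434, 0.013, 0.011, -0.0], 'ee_pos': [225.635, -609.148, 302.804], 'orientation': [[0.938, 0.347, -0.001], [0.347, -0.938, 0.002], [-0.0, -0.002, -1.0]], 'wrist_force': [0.369, 0.224, -0.049], 'wrist_torque': [0.009, 0.023, -0.028], 'gripper_force': 0.0, 'finger_gap': 1.002}
top 441.5770932611712 441.5770932611712 283.8912958709005 208.84561274075793 [[0.1431, -0.9897, -0.0036], [-0.9686, -0.1393, -0.2062], [0.2035, 0.0329, -0.9785]] [-183.9, 457.8, 861.0] [ 294. -147.  936.]
side 451.24378309191775 451.24378309191775 282.56944228801035 213.40973896978363 [[-0.8864, -0.4627, -0.0153], [-0.202, 0.4165, -0.8864], [0.4165, -0.7826, -0.4626]] [332.9, 214.2, 693.9] [ 49. 608. 516.]
```

View pics/top0.png

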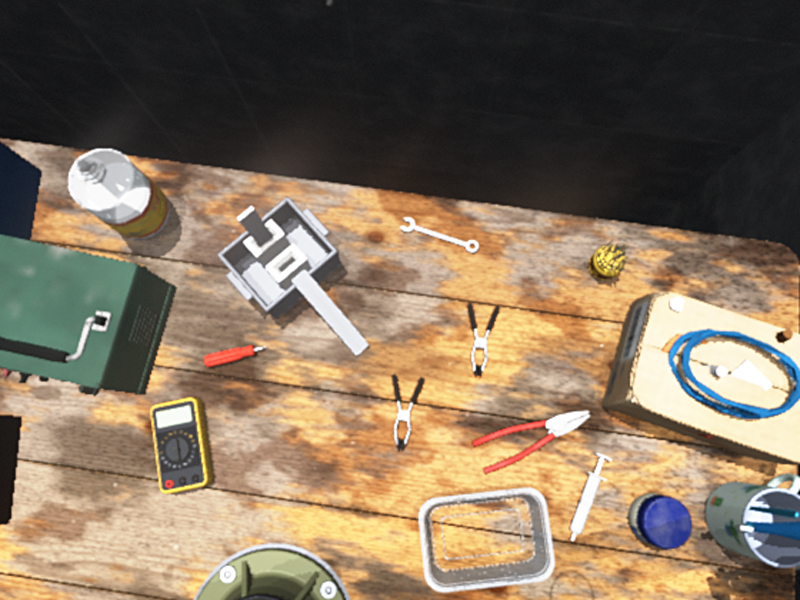

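View pics/side0.png

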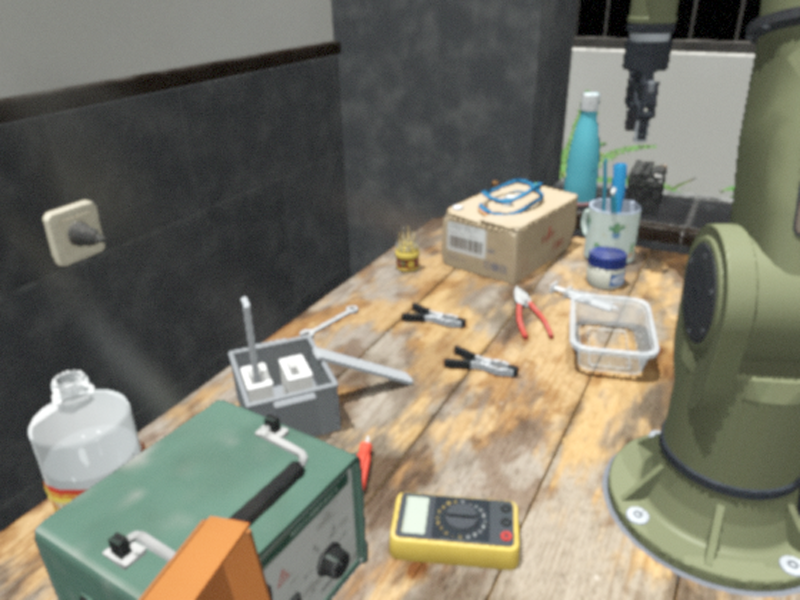

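The top view (pixels of the 800x600 image) shows the tank at (280,255), the loose bar from (300,280) to (360,350), and the bystanders around them. Two spring clamps are visible, at (480,340) and (403,410). Image right is the robot's right (-y), so the clamp at (480,340) fits "farthest right". Next I'll confirm it in an enlarged crop.

```bash
cat > h.py <<'E'
import numpy as np,cv2
from cell import get_obs,grab_frame
def ray(f,u,v):
    R=np.array(f["R"]);d=R.T@np.array([(u-f["cx"])/f["fx"],(v-f["cy"])/f["fy"],1]);return -R.T@np.array(f["t"]),d/np.linalg.norm(d)
def onz(f,u,v,z):
    o,d=ray(f,u,v);return o+d*(z-o[2])/d[2]
def proj(f,X):
    c=np.array(f["R"])@np.array(X,float)+np.array(f["t"]);return np.array([f["fx"]*c[0]/c[2]+f["cx"],f["fy"]*c[1]/c[2]+f["cy"]])
def tri(fa,pa,fb,pb):
    a,d=ray(fa,*pa);b,e=ray(fb,*pb);s=np.linalg.lstsq(np.c_[d,-e],b-a,rcond=None)[0];p,q=a+s[0]*d,b+s[1]*e
    return (p+q)/2,np.linalg.norm(p-q)
def crop(f,x0,y0,x1,y1,k,name):
    cv2.imwrite(name,cv2.resize(f["img"][y0:y1,x0:x1,::-1],None,fx=k,fy=k,interpolation=cv2.INTER_CUBIC))
E
python3 - <<'E'
from h import *
import pickle
F={n:grab_frame(n) for n in("top","side")};pickle.dump(F,open("F0.pkl","wb"))
crop(F["top"],145,135,365,320,3.2,"pics/t1.png");crop(F["side"],155,200,370,310,3.7,"pics/s1.png")
E
```

```text
(no output)
```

View pics/t1.png

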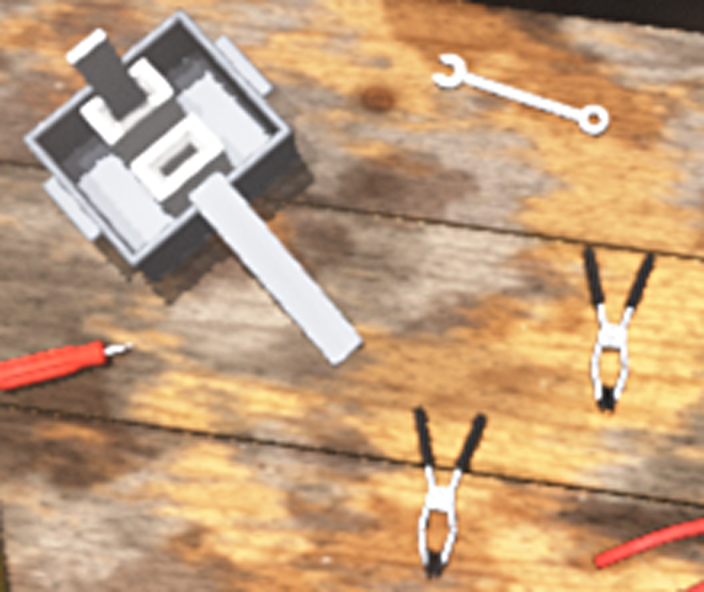

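View pics/s1.png

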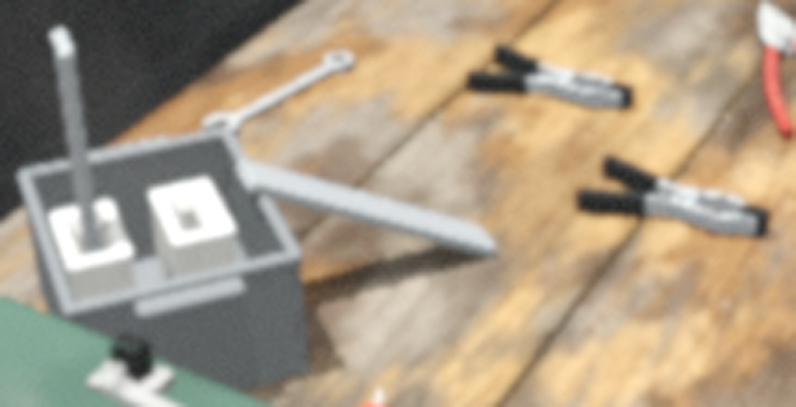

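The crop confirms it. The clamps are at crop (610,330) and (437,490), both with their handles away from the robot, and the right one at (610,330) is the target. The slot is at crop (180,158) in the top view and (188,215) in the side view. The bar runs from (207,184) to (347,353).

```bash
cat > m.py <<'E'
from h import *
import pickle
F=pickle.load(open("F0.pkl","rb"));T,S=F["top"],F["side"]
t=lambda x,y:(145+x/3.2-.35,135+y/3.2-.35); s=lambda x,y:(155+x/3.7-.35,200+y/3.7-.35)
P=lambda *a:print(*[np.round(x,1).tolist() if not isinstance(x,str) else x for x in a])
c=[onz(T,*t(*p),70) for p in((180,13),(295,130),(133,268),(25,140))]
P("rim",*[x[:2] for x in c],"sides",*[np.linalg.norm(c[i]-c[i-1]) for i in range(4)],"centre",np.mean(c,0))
d=(c[0]-c[1]+c[3]-c[2]);P("tank x deg",np.degrees(np.arctan2(d[1],d[0])))
P("slot z65",onz(T,*t(180,158),65),"tri",*tri(T,t(180,158),S,s(188,215)))
P("holder centre", onz(T,*t(177,157),65))
P("fixedtop",onz(T,*t(87,47),170))
foot=onz(T,*t(347,353),3);P("foot",foot, "foot tri",*tri(T,t(347,353),S,s(488,245)))
top=onz(T,*t(207,184),82);P("top",top,np.linalg.norm(top-foot))
for n,(a,b,p,q) in {"R":((590,250),(651,257),(611,335),(606,408)),"L":((420,410),(481,418),(438,498),(433,572))}.items():
    A,B,C,D=[onz(T,*t(*x),8) for x in(a,b,p,q)];P(n,A,B,C,D,"len",np.linalg.norm((A+B)/2-D), "piv-tip",np.linalg.norm(C-D))
# clamp blob by mask: black handle pixels
E
python3 m.py
```

```text
rim [597.4, 74.4] [530.2, -12.5] [427.6, 72.9] [499.3, 156.6] sides 128.0 109.8 133.5 110.2 centre [513.6, 72.9, 70.0]
tank x deg 50.9
slot z65 [502.8, 57.9, 65.0] tri [503.5, 58.6, 62.5] 0.2
holder centre [503.2, 59.9, 65.0]
fixedtop [534.7, 97.8, 170.0]
foot [401.7, -61.6, 3.0] foot tri [400.4, -62.1, 2.4] 2.8
top [484.7, 34.2, 82.0] 149.4
R [492.8, -212.3, 8.0] [493.9, -253.3, 8.0] [437.9, -233.1, 8.0] [389.6, -235.6, 8.0] len 103.8 piv-tip 48.3
L [370.9, -115.3, 8.0] [371.5, -155.5, 8.0] [316.5, -135.1, 8.0] [270.0, -138.6, 8.0] len 101.2 piv-tip 46.7
```

Measurements agree with the given sizes: rim sides 110 and 130 mm, slot by triangulation within 0.2 mm, bar length 149 mm, clamp 104 mm. Starting to move.

Call:
{"method": "drive_tool", "body": {
  "plan": "0.7 -0.54 0 0 0 0 0;0.7 -0.54 0 0 0 0 0;0.7 -0.54 0 0 0 0 0;0.7 -0.54 0 0 0 0 0;0.7 -0.54 0 0 0 0 0;0.7 -0.54 0 0 0 0 0;0.7 -0.54 0 0 0 0 0;0.7 -0.54 0 0 0 0 0;0 0 0 0 0 -1 0;0 0 0 0 0 -1 0"
}}

```text
time: 1.45
ee_pos: [451.2, -248.8, 303.8]
orientation: [[0.757, 0.653, -0.0], [0.653, -0.757, -0.0], [-0.0, 0.0, -1.0]]
wrist_force: [0.4, 0.2, -0.6]
finger_gap: 1.002
gripper_force: 0.0
```

```bash
cat > go.py <<'E'
import sys
from h import *
from scipy.spatial.transform import Rotation as Ro
# usage: go.py gx gy gz tilt [az]: grasp point target, tool z tilted by tilt toward az (tool x), numbers in row units
AZ=50.5
def Rt(tilt,az=AZ):
    a=np.radians(az);x=np.array([np.cos(a),np.sin(a),0]);z=np.array([0,0,-1.]);y=np.cross(z,x)
    return np.c_[x,y,z]@Ro.from_euler("y",tilt,degrees=True).as_matrix()
if __name__=="__main__":
    a=list(map(float,sys.argv[1:]));o=get_obs();R=np.array(o["orientation"]);p=np.array(o["ee_pos"]);T=Rt(*a[3:])
    rv=np.degrees(Ro.from_matrix(R.T@T).as_rotvec());d=np.array(a[:3])-54*T[:,2]-p
    print("t",o["time"],"tcp",p.round(1),"grasp",(p+54*R[:,2]).round(1),"q",np.round(o["joint_positions"],0),"gap",round(o["finger_gap"],3),"gf",o["gripper_force"],"wf",np.round(o["wrist_force"],1))
    print("turn units now-axes",(rv/10).round(3),"shift units now-axes",(R.T@d/60).round(3),"after-turn axes",(T.T@d/60).round(3), "world d",d.round(1))
E
python3 go.py 474 27 149 -15
```

```text
t 1.45 tcp [ 451.2 -248.8  303.8] grasp [ 451.1 -248.8  249.8] q [ 48.   3. -22. 101.   1.  76. -24.] gap 1.002 gf 0.0 wf [ 0.4  0.2 -0.6]
turn units now-axes [-0.127 -1.494 -0.967] shift units now-axes [ 3.521 -3.271  1.71 ] after-turn axes [ 4.328 -2.63   0.612] world d [  31.7  286.6 -102.7]
```

Call:
{"method": "drive_tool", "body": {
  "plan": "0 0 0 0 0 -0.97 0;0 0 0 0 -0.75 0 0;0 0 0 0 -0.75 0 0;0.72 -0.44 0.1 0 0 0 0;0.72 -0.44 0.1 0 0 0 0;0.72 -0.44 0.1 0 0 0 0;0.72 -0.44 0.1 0 0 0 0;0.72 -0.44 0.1 0 0 0 0;0.72 -0.44 0.1 0 0 0 0;0 0 0 0 0 0 0"
}}

```text
time: 2.7
ee_pos: [483.5, 41.2, 200.8]
orientation: [[0.614, 0.771, -0.167], [0.746, -0.637, -0.197], [-0.258, -0.004, -0.966]]
wrist_force: [0.2, -0.5, -0.0]
finger_gap: 1.0
gripper_force: 0.0
```

```bash
python3 go.py 457.6 6.8 52.6 -15
```

```text
t 2.7 tcp [483.5  41.2 200.8] grasp [474.4  30.5 148.6] q [ 22.  14. -39. 106.  17.  77. -63.] gap 1.0 gf 0.0 wf [ 0.2 -0.5 -0. ]
turn units now-axes [-0.021 -0.004  0.001] shift units now-axes [-0.053  0.038  1.671] after-turn axes [-0.052  0.032  1.671] world d [-17.  -23.6 -96.1]
```

Call:
{"method": "drive_tool", "body": {
  "plan": "-0.05 0.03 0.5 0 0 0 0;0 0 0.5 0 0 0 0;0 0 0.4 0 0 0 0;0 0 0.27 0 0 0 0;0 0 0 0 0 0 0;0 0 0 0 0 0 1;0 0 0 0 0 0 1;0 0 0 0 0 0 1;0 0 0 0 0 0 1;0 0 0 0 0 0 1"
}}

```text
time: 3.95
ee_pos: [467.4, 13.6, 106.5]
orientation: [[0.62, 0.767, -0.166], [0.74, -0.642, -0.199], [-0.259, 0.001, -0.966]]
wrist_force: [-1.4, -0.3, 3.9]
finger_gap: 0.277
gripper_force: 58.8
```

```bash
python3 go.py 457.6 6.8 180 -15
python3 - <<'E'
from h import *
f=grab_frame("side");crop(f,150,120,390,300,3.3,"pics/s2.png")
E
```

```text
t 3.95 tcp [467.4  13.6 106.5] grasp [458.4   2.9  54.3] q [ 22.  18. -37. 113.  21.  67. -66.] gap 0.277 gf 58.77748131752014 wf [-1.4 -0.3  3.9]
turn units now-axes [-0.008  0.    -0.044] shift units now-axes [-0.502 -0.053 -2.034] after-turn axes [-0.501 -0.053 -2.034] world d [ -0.9   4.  125.7]
```

View pics/s2.png

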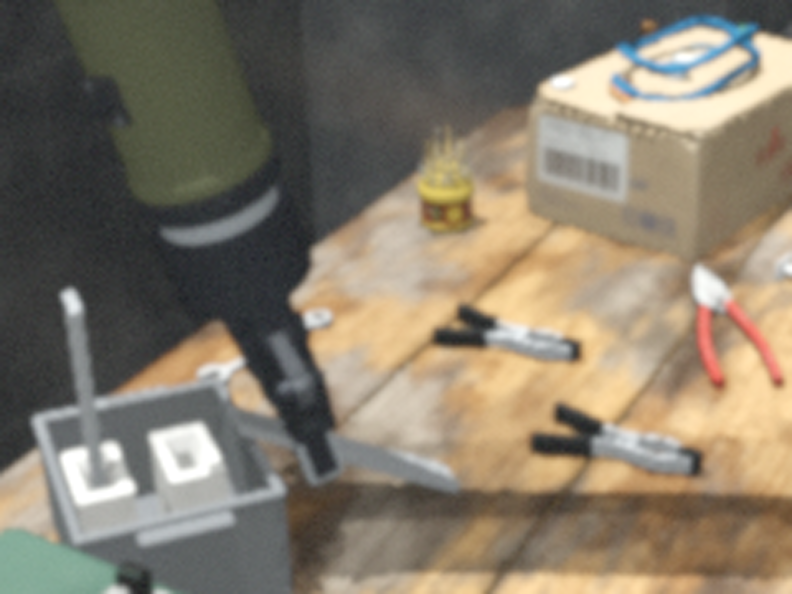

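The side view shows the pads holding the bar at crop (320,455), with 59 N of grip. The bar hasn't moved. Lifting it and tipping it up.

Call:
{"method": "drive_tool", "body": {
  "plan": "-0.13 0 -0.5 0 0 0 1;-0.13 0 -0.5 0 0 0 1;-0.13 0 -0.5 0 0 0 1;-0.13 0 -0.5 0 0 0 1;0 0 0 0 1 0 1;0 0 0 0 1 0 1;0 0 0 0 1 0 1;0 0 0 0 1 0 1;0 0 0 0 1 0 1;0 0 0 0 1 0 1"
}}

```text
time: 5.25
ee_pos: [467.2, 13.6, 229.9]
orientation: [[0.452, 0.765, 0.458], [0.54, -0.644, 0.543], [0.71, 0.002, -0.704]]
wrist_force: [-0.4, 0.7, -2.1]
finger_gap: 0.278
gripper_force: 59.2
```

```bash
python3 go.py 502.5 58.8 205 45
```

```text
t 5.25 tcp [467.2  13.6 229.9] grasp [492.   42.9 191.8] q [ 39.  -8. -19. 131. -58.  55.  15.] gap 0.278 gf 59.21356558799744 wf [-0.4  0.7 -2.1]
turn units now-axes [ 0.048 -0.024 -0.031] shift units now-axes [ 0.382 -0.028  0.07 ] after-turn axes [ 0.383 -0.026  0.068] world d [11.  15.7 13.3]
```

Call:
{"method": "drive_tool", "body": {
  "plan": "0.19 -0.01 0.04 0 0 0 1;0.19 -0.01 0.03 0 0 0 1;0 0 0 0 0 0 1"
}}

```text
time: 5.62
ee_pos: [480.3, 31.4, 244.9]
orientation: [[0.451, 0.769, 0.453], [0.546, -0.639, 0.542], [0.707, 0.003, -0.708]]
wrist_force: [1.1, -1.0, -2.3]
finger_gap: 0.278
gripper_force: 59.3
```

```bash
python3 go.py 502.5 58.8 125 45
python3 - <<'E'
from h import *
import pickle
F={n:grab_frame(n) for n in("top","side")};pickle.dump(F,open("F1.pkl","wb"))
a=cv2.resize(F["top"]["img"][120:250,140:270,::-1],(400,400),interpolation=cv2.INTER_CUBIC)
b=cv2.resize(F["side"]["img"][160:290,140:270,::-1],(400,400),interpolation=cv2.INTER_CUBIC)
cv2.imwrite("pics/c3.png",np.hstack([a,b]))
print(proj(F["side"],(502.5,58.8,180)),proj(F["top"],(502.5,58.8,255)))
E
```

```text
t 5.625 tcp [480.3  31.4 244.9] grasp [504.8  60.7 206.7] q [ 38.  -8. -21. 129. -58.  54.  11.] gap 0.278 gf 59.29450750350952 wf [ 1.1 -1.  -2.3]
turn units now-axes [ 0.029  0.005 -0.003] shift units now-axes [-0.997 -0.009  0.929] after-turn axes [-0.998 -0.005  0.928] world d [ -2.1  -2.1 -81.7]
[199.46200145 200.35661129] [178.35629388 153.53359089]
```

View pics/c3.png

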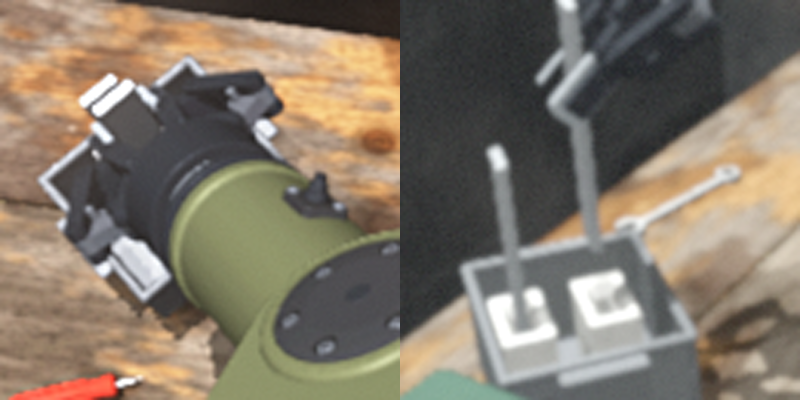

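The bar hangs nearly upright over the tank. Its foot is at side panel (595,248), its top at (568,5), and its top in the top view at (113,100). Computing its lean and offset.

Run:
```python
from h import *
import pickle
F=pickle.load(open("F1.pkl","rb"));T,S=F["top"],F["side"]
k=130/400
t=lambda x,y:(140+(x+.5)*k-.5,120+(y+.5)*k-.5); s=lambda x,y:(140+(x-400+.5)*k-.5,160+(y+.5)*k-.5)
top,e=tri(T,t(113,100),S,s(568,5));print("top",top.round(1),e)
for z in(250,255,260):print(z,onz(T,*t(113,100),z).round(1),onz(S,*s(568,5),z).round(1))
for z in(100,103,106):print("foot",z,onz(S,*s(595,248),z).round(1))
# side: line tilt of the bar axis vs. vertical
for X in((503,59,106),(503,59,256)):print(proj(S,X).round(1))
print(s(595,248),s(568,5), "fixed", s(498,155),proj(S,(533.8,97.7,170)))
# edges of the bar in side image rows
im=S["img"].astype(int).sum(2)
for r in(205,215,225,233):print(r,(im[r,190:212]//3).tolist())
```

```text
top [503.5  62.1 252.9] 3.326618121102866
250 [505.9  63.9 250. ] [506.   56.7 250. ]
255 [504.3  62.4 255. ] [497.4  67.1 255. ]
260 [502.8  60.9 260. ] [488.8  77.4 260. ]
foot 100 [504.3  59.1 100. ]
foot 103 [501.  63. 103.]
foot 106 [497.7  67.  106. ]
[203.3 237.5]
[194.5 158.6]
(203.0375, 240.2625) (194.2625, 161.2875) fixed (171.5125, 210.0375) [171.03838048 211.24825207]
205 [46, 44, 48, 47, 57, 91, 124, 137, 136, 134, 130, 118, 91, 62, 52, 55, 54, 56, 50, 53, 54, 50]
215 [57, 53, 60, 58, 58, 59, 79, 115, 134, 137, 136, 131, 119, 91, 64, 53, 51, 55, 53, 46, 50, 45]
225 [64, 65, 62, 62, 58, 56, 59, 74, 107, 130, 140, 137, 133, 131, 124, 130, 141, 148, 147, 148, 147, 147]
233 [75, 90, 104, 124, 136, 144, 151, 155, 155, 153, 146, 145, 140, 139, 147, 151, 153, 150, 153, 176, 201, 205]
```

Bar axis lies on the grasp axis at about (504,61), upright, with its foot at z≈101.5. So it needs -2,-2 mm, then straight down 81 mm.

Call:
{"method": "drive_tool", "body": {
  "plan": "-0.03 0 -0.03 0.03 0 0 1;0 0 0 0 0 0 1;-0.2 0 0.2 0 0 0 1;-0.2 0 0.2 0 0 0 1;-0.15 0 0.15 0 0 0 1;-0.08 0 0.08 0 0 0 1;0 0 0 0 0 0 1"
}}

```text
time: 6.6
ee_pos: [477.0, 27.9, 189.1]
orientation: [[0.455, 0.769, 0.449], [0.541, -0.64, 0.546], [0.707, -0.005, -0.707]]
wrist_force: [0.2, 0.4, -1.9]
finger_gap: 0.281
gripper_force: 59.3
```

```bash
python3 go.py 502.8 58.8 125 45
```

```text
t 6.6 tcp [477.   27.9 189.1] grasp [501.3  57.3 150.9] q [ 37.  -3. -21. 132. -61.  49.  18.] gap 0.281 gf 59.25950646400452 wf [ 0.2  0.4 -1.9]
turn units now-axes [-0.002  0.001 -0.039] shift units now-axes [-0.281  0.005  0.33 ] after-turn axes [-0.281  0.003  0.33 ] world d [  1.5   1.5 -25.9]
```

No contact force with the foot about 19 mm inside the slot. Going on down.

Call:
{"method": "drive_tool", "body": {
  "plan": "-0.1 0 0.13 0 0 0 1;-0.1 0 0.12 0 0 0 1;-0.06 0 0.06 0 0 0 1;-0.02 0 0.02 0 0 0 1;0 0 0 0 0 0 1"
}}

```text
time: 7.22
ee_pos: [478.6, 29.5, 163.8]
orientation: [[0.454, 0.769, 0.45], [0.542, -0.64, 0.545], [0.707, -0.004, -0.707]]
wrist_force: [0.2, 0.1, -0.9]
finger_gap: 0.28
gripper_force: 59.3
```

```bash
python3 go.py 502.8 58.8 125 45
```

```text
t 7.225 tcp [478.6  29.5 163.8] grasp [502.9  58.9 125.6] q [ 37.   0. -21. 133. -63.  46.  22.] gap 0.28 gf 59.2804616689682 wf [ 0.2  0.1 -0.9]
turn units now-axes [ 0.003 -0.    -0.034] shift units now-axes [-0.009  0.     0.006] after-turn axes [-0.009 -0.     0.006] world d [-0.1 -0.1 -0.6]
```

Call:
{"method": "drive_tool", "body": {
  "plan": "-0.02 0 0.02 0 0 0 1;0 0 0 0 0 0 1;-0.02 0 0.02 0 0 0 1;0 0 0 0 0 0 1"
}}

```text
time: 7.72
ee_pos: [478.5, 29.5, 160.3]
orientation: [[0.454, 0.769, 0.45], [0.542, -0.64, 0.545], [0.707, -0.004, -0.707]]
wrist_force: [-0.1, -0.6, -2.1]
finger_gap: 0.279
gripper_force: 59.3
```

Call:
{"method": "drive_tool", "body": {
  "plan": "-0.02 0 0.02 0 0 0 1;0 0 0 0 0 0 1;0 0 0 0 0 0 0;0 0 0 0 0 0 0;0 0 0 0 0 0 0;0 0 0 0 0 0 0;0 0 0 0 0 0 0"
}}

```text
time: 8.6
ee_pos: [478.5, 29.5, 158.7]
orientation: [[0.454, 0.769, 0.45], [0.542, -0.64, 0.545], [0.707, -0.004, -0.707]]
wrist_force: [-0.3, -0.5, 0.4]
finger_gap: 1.0
gripper_force: 0.0
```

```bash
python3 go.py 502.8 58.8 125 45
python3 - <<'E'
from h import *
import pickle
S=grab_frame("side");pickle.dump(S,open("F2.pkl","wb"))
crop(S,150,140,310,290,3.9,"pics/s4.png")
print(proj(S,(502.8,58.8,170)))
E
```

```text
t 8.6 tcp [478.5  29.5 158.7] grasp [502.8  59.  120.5] q [ 37.   1. -21. 133. -64.  46.  23.] gap 1.0 gf 0.0 wf [-0.3 -0.5  0.4]
turn units now-axes [ 0.003  0.    -0.033] shift units now-axes [ 0.051  0.001 -0.055] after-turn axes [ 0.051  0.002 -0.055] world d [-0.  -0.2  4.5]
[199.90387394 205.53811262]
```

View pics/s4.png

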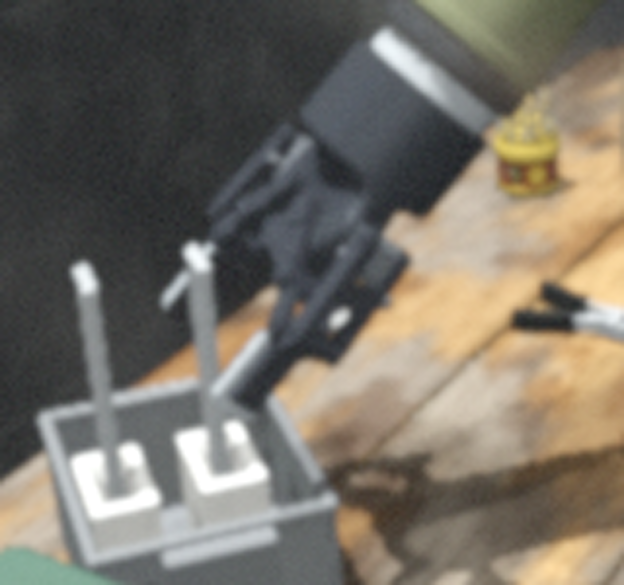

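The side view shows the bar standing in the near slot like its fixed twin, with its top at crop (199,252), about 1 px from the prediction. The fingers are open. Backing out along the tool axis.

Call:
{"method": "drive_tool", "body": {
  "plan": "0 0 -0.3 0 0 0 0;0 0 -0.5 0 0 0 0;0 0 -0.5 0 0 0 0;0 0 -0.5 0 0 0 0;0 -0.3 0 0 -0.9 0 0;0 -0.4 0 0 -0.9 0 0;0 -0.4 0 0 -0.9 0 0;0 -0.4 0 0 -0.9 0 0;0 -0.4 0 0 -0.9 0 0;0 0 0 0 0 0 0"
}}

```text
time: 9.9
ee_pos: [351.8, 42.7, 233.1]
orientation: [[0.631, 0.775, 0.005], [0.775, -0.631, 0.028], [0.025, -0.014, -1.0]]
wrist_force: [-0.1, -0.6, 0.2]
finger_gap: 0.998
gripper_force: 0.0
```

```bash
python3 go.py 474 -233.3 150 0 181.5
```

```text
t 9.9 tcp [351.8  42.7 233.1] grasp [352.1  44.2 179.1] q [ 10. -16. -17. 126.  -7.  69. -43.] gap 0.998 gf 0.0 wf [-0.1 -0.6  0.2]
turn units now-axes [  0.12   -0.163 -13.065] shift units now-axes [-2.291  4.489  0.367] after-turn axes [-1.915 -4.651  0.484] world d [ 122.2 -276.   -29.1]
```

Call:
{"method": "drive_tool", "body": {
  "plan": "-0.28 0.56 0 0 0 0 0;-0.28 0.56 0 0 0 0 0;-0.28 0.56 0 0 0 0 0;-0.28 0.56 0 0 0 0 0;-0.28 0.56 0 0 0 0 0;-0.28 0.56 0 0 0 0 0;-0.28 0.56 0 0 0 0 0;-0.28 0.56 0 0 0 0 0;0 0 0 0 0 -1 0;0 0 0 0 0 -1 0"
}}

```text
time: 11.15
ee_pos: [472.5, -236.9, 224.8]
orientation: [[0.333, 0.943, 0.005], [0.943, -0.333, 0.029], [0.029, -0.005, -1.0]]
wrist_force: [0.3, 0.4, -0.2]
finger_gap: 0.997
gripper_force: 0.0
```

Call:
{"method": "drive_tool", "body": {
  "plan": "0 0 0 0 0 -1 0;0 0 0 0 0 -1 0;0 0 0 0 0 -1 0;0 0 0 0 0 -1 0;0 0 0 0 0 -1 0;0 0 0 0 0 -1 0;0 0 0 0 0 -1 0;0 0 0 0 0 -1 0;0 0 0 0 0 -1 0;0 0 0 0 0 -1 0"
}}

```text
time: 12.4
ee_pos: [472.4, -236.4, 225.1]
orientation: [[-0.987, 0.163, 0.005], [0.163, 0.986, 0.029], [-0.001, 0.029, -1.0]]
wrist_force: [0.4, 0.1, 0.3]
finger_gap: 0.997
gripper_force: 0.0
```

```bash
python3 go.py 474 -233.3 121 0 181.5
python3 - <<'E'
from h import *
print(proj(grab_frame("top"),(474,-233.3,8)))
E
```

```text
t 12.4 tcp [ 472.4 -236.4  225.1] grasp [ 472.7 -234.8  171.1] q [ 30.   7.  -6. 106.  -1.  67. 105.] gap 0.997 gf 0.0 wf [0.4 0.1 0.3]
turn units now-axes [ 0.168  0.02  -1.089] shift units now-axes [-0.017  0.03   0.836] after-turn axes [-0.027  0.05   0.834] world d [  1.6   3.1 -50.1]
[337.72085312 222.70267108]
```

Call:
{"method": "drive_tool", "body": {
  "plan": "0 0 0 0.08 0.01 -0.55 0;0 0 0 0.09 0.01 -0.54 0;-0.03 0.05 0.4 0 0 0 0;0 0 0.43 0 0 0 0;0 0 0 0 0 0 0"
}}

```text
time: 13.08
ee_pos: [473.1, -232.2, 173.6]
orientation: [[-1.0, -0.02, -0.004], [-0.02, 1.0, 0.001], [0.004, 0.001, -1.0]]
wrist_force: [-0.6, 1.5, 1.9]
finger_gap: 0.995
gripper_force: 0.0
```

```bash
python3 go.py 474 -233.3 22 0 181.5
python3 - <<'E'
from h import *
f=grab_frame("side");crop(f,250,150,400,270,4.5,"pics/s5.png")
E
```

```text
t 13.075 tcp [ 473.1 -232.2  173.6] grasp [ 472.9 -232.2  119.6] q [ 30.  10.  -7. 109.   1.  61. 113.] gap 0.995 gf 0.0 wf [-0.6  1.5  1.9]
turn units now-axes [ 0.007 -0.025 -0.038] shift units now-axes [-0.021 -0.02   1.627] after-turn axes [-0.014 -0.018  1.627] world d [  0.9  -1.1 -97.6]
```

View pics/s5.png

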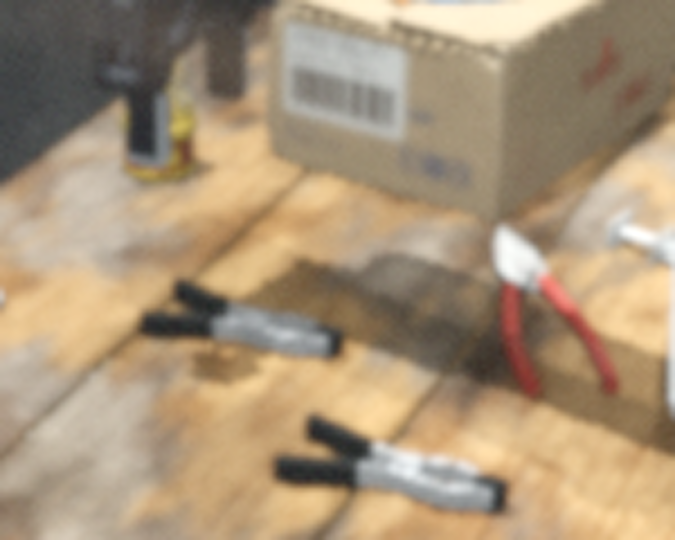

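The clamp lies where it was measured, and the fingers are above it. Descending and squeezing.

Call:
{"method": "drive_tool", "body": {
  "plan": "-0.02 -0.02 0.4 0 0 0 0;0 0 0.5 0 0 0 0;0 0 0.45 0 0 0 0;0 0 0.27 0 0 0 0;0 0 0 0 0 0 0"
}}

```text
time: 13.75
ee_pos: [476.1, -233.2, 78.4]
orientation: [[-1.0, -0.022, -0.001], [-0.022, 1.0, -0.001], [0.001, -0.0, -1.0]]
wrist_force: [0.1, -0.5, -0.1]
finger_gap: 0.999
gripper_force: 0.0
```

Call:
{"method": "drive_tool", "body": {
  "plan": "0 0 0 0 0 0 0.3;0 0 0 0 0 0 0.5;0 0 0 0 0 0 0.7;0 0 0 0 0 0 1;0 0 0 0 0 0 1;0 0 0 0 0 0 1;0 0 0 0 0 0 1"
}}

```text
time: 14.62
ee_pos: [478.8, -234.4, 81.9]
orientation: [[-1.0, -0.023, 0.005], [-0.023, 1.0, -0.004], [-0.005, -0.004, -1.0]]
wrist_force: [-1.1, 0.6, 12.2]
finger_gap: 0.14
gripper_force: 59.8
```

```bash
python3 go.py 474 -233.3 180 0 181.5
```

```text
t 14.625 tcp [ 478.8 -234.4   81.9] grasp [ 479.1 -234.6   27.9] q [ 29.  17.  -7. 113.   3.  50. 112.] gap 0.14 gf 59.76544439792633 wf [-1.1  0.6 12.2]
turn units now-axes [-0.025  0.03  -0.017] shift units now-axes [ 0.066  0.008 -2.535] after-turn axes [ 0.079  0.02  -2.534] world d [ -4.8   1.1 152.1]
```

Gap is about 13 mm with the full 60 N, and the tips press lightly on the bench (12 N). Lifting and looking.

Call:
{"method": "drive_tool", "body": {
  "plan": "0 0 -0.2 0 0 0 1;0 0 -0.5 0 0 0 1;0 0 -0.6 0 0 0 1;0 0 -0.6 0 0 0 1;0 0 -0.6 0 0 0 1;0 0 0 0 0 0 1"
}}

```text
time: 15.38
ee_pos: [477.8, -233.3, 232.1]
orientation: [[-1.0, -0.023, 0.005], [-0.023, 1.0, -0.004], [-0.005, -0.004, -1.0]]
wrist_force: [0.2, -0.4, -1.5]
finger_gap: 0.138
gripper_force: 58.7
```

```bash
python3 go.py 611 -30 180 0 140.5
python3 - <<'E'
from h import *
import pickle
F={n:grab_frame(n) for n in("top","side")};pickle.dump(F,open("F3.pkl","wb"))
o=get_obs();g=np.array(o["ee_pos"])+60*np.array(o["orientation"])[:,2];x=np.array([-1,-.022,0])
def sub(f,k=1.0):
    u,v=proj(f,g+50*x).astype(int);u=min(max(u,50),509);v=min(max(v,50),369);return cv2.resize(f["img"][v-50:v+50,u-50:u+50,::-1],(400,400),interpolation=cv2.INTER_CUBIC),(u-50,v-50)
a,pa=sub(F["top"]);b,pb=sub(F["side"]);print(pa,pb);cv2.imwrite("pics/c6.png",np.hstack([a,b]))
E
```

```text
t 15.375 tcp [ 477.8 -233.3  232.1] grasp [ 478.1 -233.4  178.1] q [ 30.   7.  -7. 105.   1.  67. 114.] gap 0.138 gf 58.69084417819977 wf [ 0.2 -0.4 -1.5]
turn units now-axes [-0.01   0.036  4.084] shift units now-axes [-2.299  3.335 -0.033] after-turn axes [ 0.442  4.026 -0.032] world d [133.2 203.3   1.9]
(np.int64(295), np.int64(183)) (np.int64(260), np.int64(108))
```

View pics/c6.png

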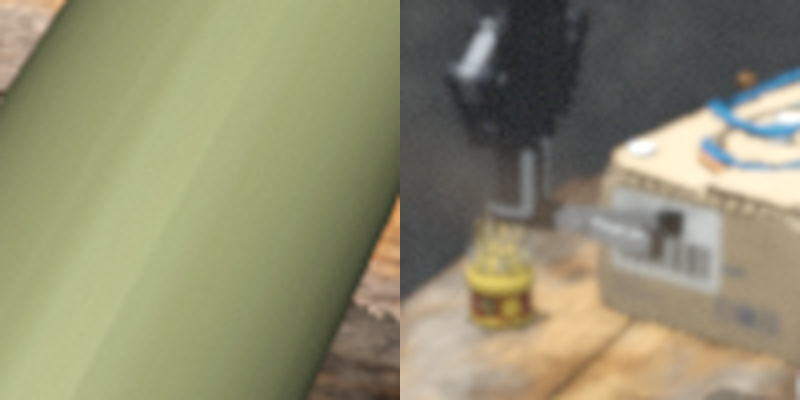

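The left panel (top view) is hidden by the arm. The right panel shows the clamp held about level and gaping, with tips at panel (672,222) and (660,247). Locating it from the side view.

Run:
```python
from h import *
import pickle
S=pickle.load(open("F3.pkl","rb"))["side"]
def ony(u,v,y):
    o,d=ray(S,u,v);return o+d*(y-o[1])/d[1]
p=lambda x,y:(260+(x-400)/4,108+y/4)
print("far tip y-246",ony(*p(672,222),-248).round(1),"near tip",ony(*p(658,249),-222).round(1))
print("mid",ony(*p(665,235),-235).round(1))
for z in(150,158,166):print(z,(proj(S,(388,-235,z))-[260,108])*4+[400,0],(proj(S,(478,-235,z))-[260,108])*4+[400,0])
crop(S,300,130,345,185,10,"pics/z7.png")
```

```text
far tip y-246 [ 391.2 -248.   158. ] near tip [ 388.2 -222.   152.3]
mid [ 389.7 -235.   155.4]
150 [667.69891514 244.8363443 ] [518.17717203 218.83888813]
158 [668.14927602 230.91342159] [518.05943608 205.34002792]
166 [668.60309991 216.88344008] [517.94082875 191.7412601 ]
```

View pics/z7.png

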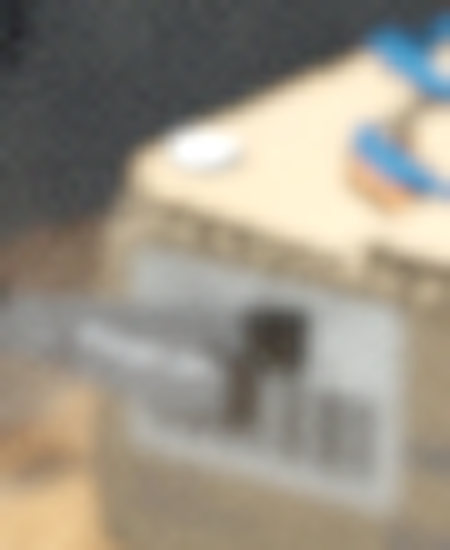

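Run:
```python
from h import *
import pickle
F=pickle.load(open("F0.pkl","rb"));T,S=F["top"],F["side"]
for u,v in((0,142),(265,190),(400,190),(560,217),(740,240)):print("edge",onz(T,u*.7,v*.7,0).round(0))
for u,v in((340,295),(200,385),(440,228)):print("side edge",onz(S,u*.7,v*.7,0).round(0))
```

```text
edge [650. 566.   0.]
edge [630. 129.   0.]
edge [660. -81.   0.]
edge [ 652. -335.    0.]
edge [ 654. -613.    0.]
side edge [ 634. -249.    0.]
side edge [659.  77.   0.]
side edge [ 613. -630.    0.]
```

Call:
{"method": "drive_tool", "body": {
  "plan": "0 0 0 0 0 0.8 1;0 0 0 0 0 0.8 1;0 0 0 0 0 0.8 1;0 0 0 0 0 0.8 1;0 0 0 0 0 0.8 1;0 0 0 0 0 0.1 1;0 0 0 0 0 0 1"
}}

```text
time: 16.35
ee_pos: [475.9, -232.5, 227.6]
orientation: [[-0.771, 0.637, -0.002], [0.637, 0.771, -0.0], [0.002, -0.002, -1.0]]
wrist_force: [0.3, -0.2, -1.8]
finger_gap: 0.136
gripper_force: 58.7
```

The wall stands at x≈655, so sliding in from the side would be tight. I'll come down from above the bar instead. Rising 45 mm and moving over it.

Call:
{"method": "drive_tool", "body": {
  "plan": "0 0 -0.4 0 0 0 1;0 0 -0.4 0 0 0 1;0.19 0.5 0 0 0 0 1;0.19 0.5 0 0 0 0 1;0.19 0.5 0 0 0 0 1;0.19 0.5 0 0 0 0 1;0.19 0.5 0 0 0 0 1;0.19 0.5 0 0 0 0 1;0.18 0.5 0 0 0 0 1;0.17 0.5 0 0 0 0 1"
}}

```text
time: 17.6
ee_pos: [560.9, 10.0, 276.0]
orientation: [[-0.771, 0.637, -0.001], [0.637, 0.771, -0.001], [0.0, -0.001, -1.0]]
wrist_force: [0.4, 0.2, -1.4]
finger_gap: 0.14
gripper_force: 58.6
```

Call:
{"method": "drive_tool", "body": {
  "plan": "0 0 0 0 0 0 1;0 0 0 0 0 0 1"
}}

```text
time: 17.85
ee_pos: [560.5, 8.3, 275.9]
orientation: [[-0.77, 0.638, -0.001], [0.638, 0.77, -0.002], [0.0, -0.002, -1.0]]
wrist_force: [-0.2, -0.1, -1.0]
finger_gap: 0.14
gripper_force: 58.7
```

```bash
python3 go.py 560.9 11 221 0 140.5
python3 - <<'E'
from h import *
import pickle
F={n:grab_frame(n) for n in("top","side")};pickle.dump(F,open("F4.pkl","wb"))
a=cv2.resize(F["top"]["img"][120:220,130:230,::-1],(400,400),interpolation=cv2.INTER_CUBIC)
b=cv2.resize(F["side"]["img"][145:245,150:250,::-1],(400,400),interpolation=cv2.INTER_CUBIC)
cv2.imwrite("pics/c8.png",np.hstack([a,b]))
E
```

```text
t 17.85 tcp [560.5   8.3 275.9] grasp [560.4   8.2 221.9] q [ 11.   9. -17.  98.   3.  73.  44.] gap 0.14 gf 58.73657405376434 wf [-0.2 -0.1 -1. ]
turn units now-axes [-0.013 -0.    -0.014] shift units now-axes [0.024 0.039 0.015] after-turn axes [0.024 0.039 0.015] world d [ 0.4  2.7 -0.9]
```

View pics/c8.png

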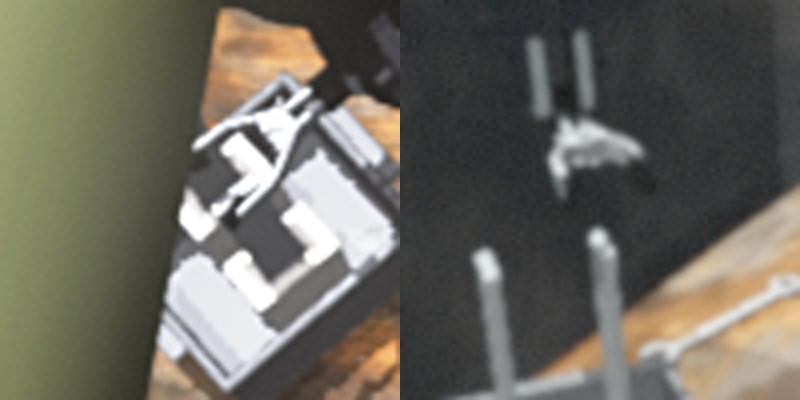

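The side panel shows the bar top at (600,235), with the gaping jaws above it and their tips at about (563,190) and (645,180). The top panel shows one jaw tip at about (232,205). Checking these against projections.

Run:
```python
from h import *
import pickle
F=pickle.load(open("F4.pkl","rb"));T,S=F["top"],F["side"]
tp=lambda X:((proj(T,X)-[130,120])*4+1.5).round(0); sp=lambda X:((proj(S,X)-[150,145])*4+1.5+[400,0]).round(0)
ux=np.array([-.77,.638,0]);uy=np.array([.638,.77,0]);P=np.array([560.5,8.3,0])
for n,X in {"bartop":(502.8,58.9,170),"fixedtop":(534.4,97.6,170),"tipmid":P+88.3*ux+[0,0,200],"tip+":P+88.3*ux+13.5*uy+[0,0,200],"tip-":P+88.3*ux-13.5*uy+[0,0,200],"pivot":P+39.3*ux+[0,0,200],"grip":P+[0,0,200]}.items():print(n,"top",tp(X),"side",sp(X))
for z in(196,200,204):print(z,sp(P+88.3*ux+[0,0,z]))
cv2.imwrite("pics/z9.png",np.hstack([cv2.resize(T["img"][140:185,168:213,::-1],(400,400),interpolation=cv2.INTER_CUBIC),cv2.resize(S["img"][170:215,175:220,::-1],(400,400),interpolation=cv2.INTER_CUBIC)]))
q=S["img"][203:212,190:210].astype(int).sum(2)//3;print(q)
```

```text
bartop top [239. 197.] side [601. 244.]
fixedtop top [169. 119.] side [485. 266.]
tipmid top [207. 197.] side [605. 190.]
tip+ top [188. 175.] side [574. 196.]
tip- top [227. 219.] side [637. 184.]
pivot top [294. 125.] side [579. 147.]
grip top [362.  68.] side [559. 116.]
196 [606. 199.]
200 [605. 190.]
204 [604. 181.]
[[ 51  49  50  49  46  52  76 135 190 211 193 141  83  56  49  51  55  56
   54  49]
 [ 42  50  47  49  48  54  85 157 211 228 216 169 102  64  53  48  54  54
   55  51]
 [ 44  50  46  45  47  53  85 150 204 220 211 176 126  81  58  55  53  52
   61  53]
 [ 48  48  49  46  50  52  74 121 166 186 188 176 163 124  77  54  51  52
   53  57]
 [ 49  48  50  48  49  50  58  87 128 151 164 183 193 161  96  59  56  51
   55  55]
 [ 51  49  51  52  49  49  54  81 108 134 157 182 194 166 104  63  51  50
   54  59]
 [ 50  52  49  51  45  44  55  74 106 123 146 163 167 144 101  62  55  55
   56  53]
 [ 49  54  51  54  51  48  53  74 104 121 133 144 146 134 100  66  58  56
   60  55]
 [ 56  54  51  55  52  51  55  72 101 115 125 138 140 131 101  67  58  57
   56  54]]
```

View pics/z9.png

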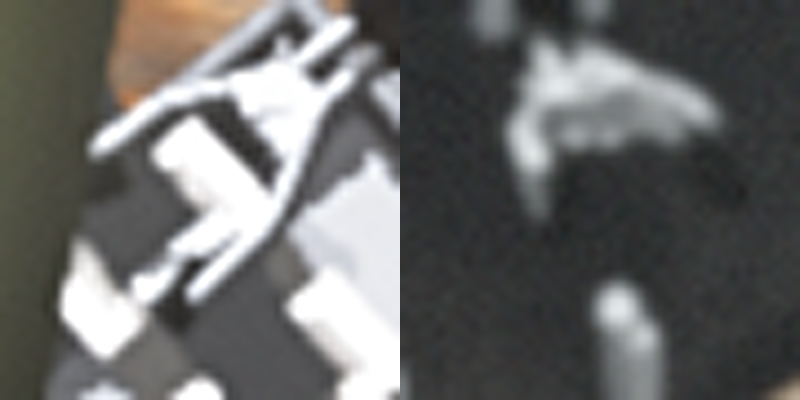

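Note: I've now viewed more than 10 pictures (12), so I'll view no more and go by numbers only. The side view suggests the clamp may be rolled, with its tank +x jaw lower. Triangulating the silver jaw ends.

```bash
cat > jaws.py <<'E'
from h import *
import pickle
F=pickle.load(open("F4.pkl","rb"));T,S=F["top"],F["side"]
ux=np.array([-.77,.638,0]);uy=np.array([.638,.77,0]);P=np.array([560.5,8.3,0]);bar=np.array([502.8,58.9,170])
k=400/45
t=lambda x,y:(168+(x+.5)/k-.5,140+(y+.5)/k-.5); s=lambda x,y:(175+(x-400+.5)/k-.5,170+(y+.5)/k-.5)
W={}
for n,a,b in(("+ silver end",(95,150),(540,215)),("- silver end",(195,295),(715,120)),("- vs black end",(175,322),(738,198))):
    X,e=tri(T,t(*a),S,s(*b));W[n]=X;print(n,X.round(1),"err",round(e,1),"ux",((X-P)@ux).round(1),"uy",((X-P)@uy).round(1),"z",X[2].round(1))
print("bar ux uy",((bar-P)@ux).round(1),((bar-P)@uy).round(1))
E
python3 jaws.py
python3 - <<'E'
import pickle,numpy as np
F=pickle.load(open("F4.pkl","rb"));S=F["side"]["img"].astype(int)
print((S[178:202,184:222].sum(2)//3))
E
```

```text
+ silver end [511.9  73.5 197.8] err 6.0 ux 79.0 uy 19.2 z 197.8
- silver end [485.2  46.9 210.8] err 0.8 ux 82.6 uy -18.4 z 210.8
- vs black end [480.4  51.8 198.2] err 3.8 ux 89.4 uy -17.6 z 198.2
bar ux uy 76.7 2.1
[[ 51  49  50  56  89 134 177 209 218 214 209 209 206 211 219 219 212 189
  164 145 128 109  87  66  54  50  49  50  51  52  50  52  51  48  50  50
   53  54]
 [ 52  48  50  68 109 161 196 218 230 227 216 201 196 198 199 192 188 183
  185 180 173 164 145 116  85  63  53  50  49  51  52  54  52  54  52  49
   53  54]
 [ 46  50  51  58 104 160 197 215 221 219 207 192 180 175 161 149 146 157
  172 178 185 192 184 167 139  97  63  51  51  51  50  51  48  54  52  50
   50  53]
 [ 44  52  51  64 111 163 185 188 182 178 172 162 155 145 131 127 129 140
  153 163 171 179 184 191 182 142  91  62  51  53  52  56  48  52  57  53
   53  52]
 [ 48  53  54  87 144 176 171 145 128 131 132 130 129 127 124 125 128 136
  147 154 157 155 162 183 187 164 118  75  56  48  51  57  50  53  54  55
   56  47]
 [ 44  53  69 125 176 187 163 126 111 119 128 129 126 127 127 126 127 136
  141 147 151
[... 2234 characters left out ...]
  56  54  58  58  58  57  55  56  54  54  58  59  59
   59  58]
 [ 52  47  43  49  48  50  47  51  45  49  46  49  44  48  48  48  43  45
   47  47  44  52  54  51  54  60  59  56  57  55  54  54  55  60  53  59
   61  58]
 [ 48  47  48  51  46  47  47  48  47  45  46  50  46  52  47  49  43  45
   49  46  45  51  52  55  54  58  56  60  57  58  55  58  56  55  57  55
   58  55]
 [ 50  51  53  48  46  51  51  48  49  50  49  46  48  47  47  55  52  48
   45  48  53  51  53  56  58  59  52  56  49  55  49  54  54  58  56  59
   58  54]
 [ 51  52  53  50  50  48  51  51  48  50  48  47  51  60  80  91  80  55
   45  48  52  52  52  57  53  57  60  56  49  55  54  58  58  55  58  55
   57  57]]
```

From the black tip edges, the jaws are level: 3.5 px difference against 3.4 expected. Their middle sits about 3 mm to the -x side of the tool axis, so the clamp needs about +5 mm along tool y and +2 mm along tool x. I'll shift, go down to just above the bar and re-check numerically.

Call:
{"method": "drive_tool", "body": {
  "plan": "0.02 0.04 0 0 0 0 1;0.01 0.04 0 0 0 0 1;0 0 0.1 0 0 0 1;0 0 0.15 0 0 0 1;0 0 0.07 0 0 0 1;0 0 0 0 0 0 1;0 0 0 0 0 0 1"
}}

```text
time: 18.82
ee_pos: [562.6, 13.9, 257.3]
orientation: [[-0.77, 0.638, -0.0], [0.638, 0.77, -0.001], [-0.0, -0.001, -1.0]]
wrist_force: [1.2, 0.5, -0.4]
finger_gap: 0.139
gripper_force: 58.7
```

Run:
```python
from h import *
import pickle
F={n:grab_frame(n) for n in("top","side")};pickle.dump(F,open("F5.pkl","wb"));S=F["side"]
o=get_obs();P=np.array(o["ee_pos"]);R=np.array(o["orientation"]);print(P.round(1))
print("tipmid pred",proj(S,P+87.5*R[:,0]-2.9*R[:,1]-[0,0,75.5]).round(1),"bar pred",proj(S,(502.8,58.9,170)).round(1),"bar ux uy",(np.array([502.8,58.9,170])-P)@R[:,:2])
# mean of 2 more frames to beat noise
im=np.mean([grab_frame("side")["img"].astype(float).mean(2) for _ in range(8)],0)
np.savetxt("/dev/stdout",im[192:214,184:222],fmt="%3d")
```

```text
[562.7  13.9 257.4]
tipmid pred [200.5 202.4] bar pred [199.9 205.6] bar ux uy [74.85114607 -3.52628915]
55  56  57  55  55  53  52  53  53  53  53  52
 54  92 149 184 180 151 129 128 129 134 146 152 140 128 129 136 147 154 158 160 169 185 188 160 110  69  57  56  58  56  54  53  52  55  53  54  53  52
 68 129 181 193 167 129 115 120 124 129 140 146 140 132 131 134 141 149 151 148 144 149 161 155 121  81  60  56  57  56  54  53  53  53  55  54  54  53
 82 157 205 204 165 123 121 134 138 137 133 136 140 133 127 123 124 132 137 134 122 107 111 121 107  81  61  58  59  57  55  54  55  54  55  55  53  54
 83 161 211 214 178 129 126 140 144 137 121 118 126 115  99  89  86  94 103 109 101  80  68  77  80  67  57  53  57  57  54  55  55  55  56  56  55  54
 70 139 198 213 185 131 106 109 111 103  88  85  90  79  64  56  54  57  64  73  72  59  51  53  56  54  50  52  57  56  53  55  54  58  55  56  56  56
 60 110 174 203 188 138  91  68  63  61  55  55  57  52  48  46  46  46  49  51  51  48  45  44  44  42  44  51  55  56  56  55  57  57  57  57  56  56
 54  87 147 185 182 140  86  55  47 
[... 1543 characters left out ...]
 167 189 192 180 149 101  64  56  56  56  55  54  51  51  50  47  46  45  46  44  43  45  48
 57  56  56  54  52  51  52  53  50  49  50  50  56  92 130 151 160 158 150 135  99  66  56  56  57  54  52  49  48  46  44  44  45  43  44  45  48  61
 57  57  59  56  55  52  52  53  51  53  52  51  56  91 128 145 149 146 142 131  99  66  54  56  56  53  52  48  46  46  44  44  43  44  45  52  68  97
 59  58  57  56  54  54  54  53  54  52  52  49  56  88 124 142 146 144 141 130  98  65  56  54  54  52  50  47  45  45  45  46  46  47  56  75 106 138
 59  59  59  58  57  56  55  56  56  54  52  50  54  82 117 139 144 143 140 129  98  66  57  54  53  50  48  47  45  44  44  45  52  66  89 119 145 167
```

Now the tip fronts straddle u=200.7 against an expected 200.6–201 for a centred bar, so they are centred to within about 1 mm. Lowering in two stages.

Call:
{"method": "drive_tool", "body": {
  "plan": "0 0 0.05 0 0 0 1;0 0 0.08 0 0 0 1;0 0 0.07 0 0 0 1;0 0 0 0 0 0 1;0 0 0 0 0 0 1"
}}

```text
time: 19.95
ee_pos: [562.5, 13.9, 245.1]
orientation: [[-0.77, 0.638, -0.0], [0.638, 0.77, -0.001], [-0.0, -0.001, -1.0]]
wrist_force: [0.4, -0.0, -1.0]
finger_gap: 0.138
gripper_force: 58.7
```

```bash
cat > chk.py <<'E'
from h import *
fr=[grab_frame("side") for _ in range(8)];S=fr[0];im=np.mean([f["img"].astype(float).mean(2) for f in fr],0);np.save("im.npy",im)
o=get_obs();P=np.array(o["ee_pos"]);R=np.array(o["orientation"])
print(o["time"],P.round(1),"wf",np.round(o["wrist_force"],1),"tipmid",proj(S,P+87.5*R[:,0]-2.9*R[:,1]-[0,0,75]).round(1),"bar",((np.array([502.8,58.9,170])-P)@R[:,:2]).round(1))
np.savetxt("/dev/stdout",im[200:224:2,184:216],fmt="%3d")
E
python3 chk.py
```

```text
20.35 [562.5  13.9 245.2] wf [ 0.6 -0.4 -2. ] tipmid [201.3 208.6] bar [74.7 -3.4]
 156 170 173 147 100  67  56  54  53  53  56
 55  87 162 206 197 155 122 130 151 160 153 133 132 153 165 171 151 115 104 117 123 105  82  81  84  74  61  53  53  52  54  55
 55  73 136 194 211 183 125  83  68  68  65  69 113 180 222 234 220 176 112  68  58  53  49  47  48  48  45  41  48  52  54  55
 54  60  90 144 173 160 115  72  49  44  49  54  83 149 206 233 237 225 192 136  76  51  48  42  44  40  39  42  48  53  54  52
 56  57  62  89 110 101  73  51  42  43  49  50  60 100 154 196 220 225 213 171 106  62  50  45  44  43  40  42  51  51  50  47
 58  57  59  63  79  86  70  49  43  47  47  50  59  91 130 151 160 158 150 135  99  65  55  54  51  47  45  44  45  46  45  43
 59  59  58  58  63  67  58  46  43  48  48  50  56  88 124 142 146 144 141 130  99  65  56  56  55  52  48  47  44  45  44  44
 59  60  60  58  56  57  54  51  48  50  52  50  53  76 111 135 143 143 140 128  97  65  55  54  52  51  47  49  45  45  45  53
 60  60  61  60  59  59  59  57  57  56  53  51  52  62  95 130 143 145 141 128 101  69  56  53  51  48  45  47  47  54  71 103
 60  62  61  62  60  62  61  60  60  58  55  54  55  62  94 129 144 146 143 135 117  86  60  53  50  48  50  60  78  96 113 128
 60  62  62  62  62  63  60  61  61  61  59  57  58  63  93 129 144 147 144 140 128  98  64  55  60  70  82  96 108 115 119 124
 61  61  61  61  63  65  64  64  63  61  59  57  57  60  81 114 137 143 142 139 129 101  83  91 103 112 115 119 122 127 133 137
```

Call:
{"method": "drive_tool", "body": {
  "plan": "0 0 0.05 0 0 0 1;0 0 0.08 0 0 0 1;0 0 0.08 0 0 0 1;0 0 0 0 0 0 1;0 0 0 0 0 0 1"
}}

```text
time: 20.98
ee_pos: [562.5, 13.9, 232.5]
orientation: [[-0.77, 0.638, -0.0], [0.638, 0.77, -0.001], [-0.0, -0.001, -1.0]]
wrist_force: [-0.7, 0.2, -0.9]
finger_gap: 0.135
gripper_force: 58.7
```

```bash
python3 chk.py
```

```text
21.375 [562.5  13.9 232.6] wf [-0.4 -0.4 -1.1] tipmid [202.  215.2] bar [74.7 -3.4]
 53  52  55  56  55  56  56  55  55  52  55
 51  52  58  83 115 150 198 226 229 220 209 200 210 228 232 220 204 197 186 169 147 117  92  73  61  56  53  53  53  53  54  55
 54  54  53  65 111 169 202 207 201 195 183 165 171 204 230 238 228 204 185 183 188 194 192 177 139  89  58  52  52  54  56  56
 55  55  69 118 168 184 164 130 120 128 138 144 149 173 210 234 239 230 208 178 162 164 181 201 195 157 101  65  54  56  52  53
 56  57  88 158 197 181 137 111 120 135 141 146 141 145 166 197 220 226 216 190 156 132 109 101 111 110  90  66  55  52  50  46
 57  58  84 155 205 208 170 115  84  74  68  65  68  95 130 151 160 157 150 137 105  74  57  48  50  53  54  48  47  46  45  43
 57  60  68 113 174 198 172 115  70  52  49  50  57  89 125 143 145 144 141 130  98  61  48  45  43  43  43  39  41  42  43  45
 60  61  63  79 115 136 116  79  52  42  46  49  53  76 110 136 144 142 140 128  96  66  53  47  45  43  41  39  36  39  45  53
 61  60  62  62  77  91  87  67  50  43  46  50  50  62  96 130 144 145 142 128 100  70  55  51  48  43  42  38  40  51  71 103
 60  61  62  64  63  72  78  65  48  44  51  54  54  63  95 129 143 146 142 135 116  86  61  53  49  48  49  59  77  96 113 128
 60  62  62  62  61  62  60  54  49  50  56  57  57  63  93 128 144 147 144 140 130  97  65  55  60  69  82  96 107 114 119 126
 61  60  62  62  63  63  62  61  59  60  58  58  58  59  80 115 136 143 142 139 128 102  85  93 105 112 116 119 122 127 133 138
```

The bar hasn't moved in the image. There are dark gaps on both sides of it: the jaws end at u≈195 and begin at u≈206, and the bar spans 197–204. No force shows beyond the clamp's weight. By my measurements the bar is 12.8 mm inside the tips, 0.5 mm off centre, and pokes up about 12 mm. Handing in.

```bash
python3 -c "
from cell import close_job
print(close_job())"
```

```text
the job is handed in; nothing more can be done
None
```

The job is handed in at about 21 s, with no verdict returned: by my measurements the bar stands seated in the slot and the clamp is held level and gaping round its top, touching neither bar nor tank. I broke the picture limit, viewing 12 instead of 10.

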